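# Move the snap-in battery pack to the charging dock

### The arm

A 6-joint arm with a two-finger parallel gripper is mounted at the origin on the work surface. World frame = base frame: x ahead of the robot, y to its left, z up, the work surface at z = 0. Lengths are in m, angles in rad, forces in N, time in s.
With the tool pointing down it reaches from about 0.375 to 0.975 m from the base axis. Payload 3.8 kg.
Tool frame: the origin (TCP) lies midway between the tips of the shut fingers; the grasp point (between the pads) lies 19 mm behind it; z points along the fingers, y is the line along which they close (so a half turn about z gives the same grasp; the last joint's range is limited). The gripper opens to 85 mm and grips with 20 to 120 N. Pads are 22 mm wide; open, the fingers measure 114 mm over their backs; the gripper's body (76 mm by 85 mm) begins 54 mm behind the grasp point. The pads swing forward as they close: fully open they stand 13 mm farther back than shut.
Start: joints at [1.188, 0.264, 1.604, -0, 1.274, -0.037], TCP at [0.229, 0.635, 0.231] pointing down, gripper open.
Joint ranges: [-2.63, 2.63], [-0.94, 2.18], [0.31, 2.57], [-1.31, 4.45], [0, 2.66], [-2.55, 2.55]. Speed limits (rad/s): [2.57, 2.57, 3.14, 3.14, 3.14, 3.14].

### API

Orientations are given as a rotation vector (axis times angle).
In Python, from workcell import bot, imaging gives the robot as it stands.
- The arm moves only by the tool step_arm, never from a script. Its argument "series" is a list of rows, each an object of numbers: "grip": the closure, from -1 (fully open) to 1 (shut); "x", "y", "z": the shift along the tool's x, y, z normalised to -1 to 1, where 1 is 500 mm; "ax", "ay", "az": the turn, a rotation vector about the tool's x, y, z normalised to -1 to 1, where 1 is 30 degrees. A call has 1 to 12 rows; each row is the pose to reach, as a shift and turn from the pose commanded when the call began, along the tool's axes at that moment; what a row does not reach only later rows make up. A row lasts 1/10 s, in which the tool goes at most 50 mm and 8.59 degrees, less where a joint would pass 70% of its speed; a pose out of reach is approached as far as the arm can. A call with a number of a shift or a turn outside -1 to 1 is refused whole. A call with a gripper value outside its range is refused whole. The fingers move at their own pace and stop on an object; "force" is the grip in N (left out, the last holds). Time passes only in rows, so rows that repeat a pose let the fingers close. It gives the time, the measured TCP pose, the force, the opening and the grip force at its end, in the units of the state.
- bot.read_state(): the state, without advancing time (a new reading comes with each control period).
- imaging.read_camera(name): name is "scene" or "top" or "wrist"; returns a dict with "img" (420x560x3 uint8, red, green, blue), "fx", "fy", "cx", "cy" (pixels), "R" (3x3) and "t" (3): a world point X has camera coordinates R X + t. Camera axes: x right, y down, z forward; pixel columns grow to the right and rows downward; lengths in m; the calibration is good to about 2 mm. A picture is of the moment at which its call begins. There is no depth.
- bot.finish_job(): hands the job in; it is judged then, once.
The state is a dict: "time": time; "q": joint angles; "joint_vel": joint speeds; "joint_torque": joint torques, N m; "tool_pos": TCP position; "tcp_rot": TCP orientation; "wrist_force": force on the tool from outside, world axes, zero at the start; "torque": the same for the moment, N m; "width": opening from 0.0 (shut) to 1.0 (fully open); "grip_force": force on a finger pad.
Only numpy, scipy, OpenCV 4.12 (cv2) and the standard library are available. Lean on these libraries where they do the work, as an engineer would, in place of code of your own. Each camera call takes 0.05 s, during which the arm holds its last target. There are 200 camera calls.

### The job

Squeeze the orange sprung tab of the black battery pack inward and, keeping it pressed, lift the pack out of the blue instrument. Put it into the white charging dock with its tab on the side of the dock's orange lip, and press it gently down until you feel the bottom firmly, then let go so that the tab snaps out under the lip and the pack stays latched. Never let the pack press or pull on the instrument or the dock with more than 25 N, and leave the other things where they are.

Things in the scene. Friction and masses are not known exactly. Their poses are not given: they have to be found in the camera images.
- pack_center (a point): Centre of the loose black battery pack, 52 mm above its underside, 52 below its top. x across (44 mm wide), y to the tab side, z up. Foot (lowest 28 mm) 44 x 36 mm, edges rounded 4 mm. Above it the solid body spans y -18 to +6.5 mm; the tab stands free beyond. Pinch along y, tab against flat back: 35.5 mm across at rest, 29 mm with the tab fully in (middle of the fingers then at y = -3.5 mm).
- pack: The same pack, 0.18 to 0.35 kg; origin at the centre of its underside, same axes. In the instrument its top 40 mm stick out. A pinch of 20 N or more presses the tab fully in and carries the pack. Close the fingers in small steps or slowly, and centred: a quick or off-centre squeeze knocks the pack hard against its well. Likewise go down slowly (under 10 mm/s) to the bottom of the dock; force readings lag.
- pack_tab (a joint): How far the sprung tab is pressed in, m: 0 out (latched), 0.0065 fully in. The spring takes 2.4 N to start and 7.6 N fully in. The barb overlaps a well's lip by 3.5 mm when the pack is centred in the well and by up to 5.5 mm when it lies against the tab side; keep it in all along the 16 mm lip.
- tab_face (a point): Where to press the tab, 31 mm above pack_center. Orange upright plate 20 mm wide, 4 thick, its top 5 mm below the pack's top, outer face at pack y = +17.5 mm; slides straight in along -y. Low on it, hidden in the well, a barb sticks out 6 mm beyond the face: flat top 6 mm below pack_center, sloping underneath.
- instrument_mouth (a point): Centre of the mouth of the instrument's battery well, 76 mm above the bench; axes as the pack's standing in it. Well 48 (x) by 40 mm (y), 2 mm of play each side, 64 mm deep, a firm rubber pad (6 N per mm, 2 mm) as floor; rim 72 x 72 mm. Orange catch lip 16 mm deep at the mouth on the +y side.
- instrument: Fixed blue bench instrument; origin on the bench straight below instrument_mouth, same axes. A 239 mm tall steel column with a dial gauge and blue block stands at x = 125 to 185 mm, y = -75 to -5 mm; before it, at x = 85 to 115 mm, a blue rib 62 mm tall.
- dock_mouth (a point): Centre of the mouth of the dock's well, nominally 82 mm above the bench: 48 (x) by 40 mm (y), 64 deep, orange lip 16 mm deep on the +y side; the pack goes in with its y along this y. With the pack on the bottom pad, pack_center is nominally 12 mm below this point, but the grey well (mouth, lip and bottom) is set up to 9 mm higher or lower than told, differently each time: feel the depth.
- dock: Fixed white dock, shell 110 x 110 x 50 mm; origin on the bench below dock_mouth, same axes. In the well a sprung brass plate stands 8 mm above the bottom pad; it pushes up with 1.5 N at first touch, 5.5 N when flat; then the rubber pad adds 6 N per mm for 2 mm, then rigid. The barb is under the lip only in the last 2 mm above the pad; once let go, the plate lifts the pack until the barb bears on the lip.
- cup: Bystander: steel mug, 72 mm across, 110 tall; origin at the centre of its underside.
- tin: Bystander: round aluminium sample tin, 64 mm across, 50 tall; origin at the centre of its underside.
- mould: Bystander: brass ring, 70 mm across, 30 tall; origin at the centre of its underside.
- bulb: Bystander: terracotta-coloured rubber blower bulb, 52 mm across, 75 tall; origin at the centre of its underside.

How it is judged:
By the outcome, as a careful person would: the job done as asked, in the order asked, and still so for the second after the job is handed in, with the robot touching nothing.
It also fails if it takes over 53 s, if anything falls off the work surface, if the arm or the gripper's body presses on something with over 40 N, if the wrist force passes 120 N, or if a joint passes its speed limit or range.

## Working session

There is one attempt and no reset: what is moved stays moved. The work goes in short steps, Python scripts to look and compute and a tool call to move; the robot and the scene stay as the last step left them, time stands still between calls to the robot, and variables do not carry over. Pictures are saved under pics/ and viewed, at most 10 in all, crops included, and the job is handed in when it is done.

Besides the shell and the picture viewer there is one more tool, called after ">>>" by a JSON object that holds its "op" and its "data", one argument or row to a line. step_arm: Moves the arm, as the interface text tells. Scaled input: -1 to 1 covers 500 mm each way for a shift and 30 degrees each way for a turn. Its arguments: {"type":"object","properties":{"series":{"type":"array","items":{"type":"object","properties":{"grip":{"type":"number"},"x":{"type":"number","minimum":-1,"maximum":1},"y":{"type":"number","minimum":-1,"maximum":1},"z":{"type":"number","minimum":-1,"maximum":1},"ax":{"type":"number","minimum":-1,"maximum":1},"ay":{"type":"number","minimum":-1,"maximum":1},"az":{"type":"number","minimum":-1,"maximum":1}}}},"force":{"type":"number"}},"required":["series"]}

```bash
mkdir -p pics; python3 - <<'E'
from workcell import bot, imaging
import cv2,numpy as np,pickle
s=bot.read_state();print(s)
for n in ["scene","top"]:
    c=imaging.read_camera(n);pickle.dump(c,open(n+".pkl","wb"))
    cv2.imwrite(f"pics/{n}0.png",c["img"][:,:,::-1]);print(n,c["fx"],c["R"].round(3).tolist(),c["t"])
E
```

```text
{'time': 0.0, 'q': array([ 1.18807802e+00,  2.64734656e-01,  1.60539099e+00, -2.65200865e-05,
        1.27371908e+00, -3.68829892e-02]), 'joint_vel': array([-8.32633623e-04, -2.14908829e-04,  9.44451764e-04,  1.98091341e-03,
        7.27049042e-05,  6.64658392e-04]), 'joint_torque': array([ 3.31015026e-04, -5.15122283e+01, -3.67320013e+01,  2.33948167e-04,
        1.30187921e-02, -1.53498871e-05]), 'tool_pos': array([0.22853367, 0.63434259, 0.22996533]), 'tcp_rot': array([-0.54044489, -3.09430456,  0.00346778]), 'wrist_force': array([-0.14695113,  0.79386091,  0.37913778]), 'torque': array([-0.02799127,  0.00163376, -0.00531004]), 'grip_force': 0.0, 'width': 1.0016377032108563}
scene 436.51965283595786 [[0.662, 0.75, -0.02], [0.49, -0.453, -0.745], [-0.568, 0.483, -0.667]] [-0.35548671 -0.19738172  1.58090635]
top 403.30831943344805 [[0.028, -0.999, -0.026], [-0.992, -0.025, -0.126], [0.125, 0.029, -0.992]] [-0.00386398  0.51602739  0.96328538]
```

View pics/scene0.png

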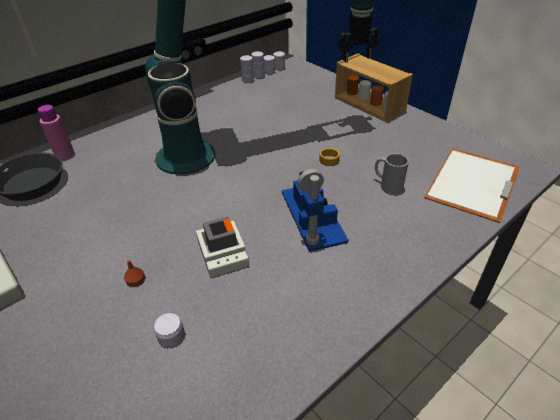

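View pics/top0.png

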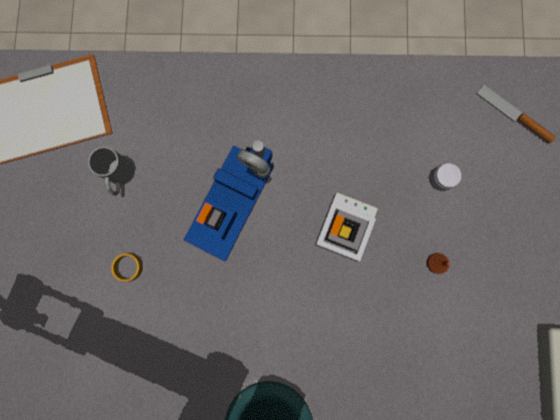

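The scene view shows the instrument at about (313,215) and the dock at (222,245). In the top view the pack in the instrument is near (212,216), with its orange tab at its left, and the dock mouth is near (345,230). I'll enlarge both regions.

```bash
python3 - <<'E'
import cv2,numpy as np,pickle
c=pickle.load(open("top.pkl","rb"));im=c["img"][:,:,::-1]
a=im[180:260,175:255];b=im[190:270,305:385]
d=pickle.load(open("scene.pkl","rb"))["img"][:,:,::-1]
e=d[165:245,270:350];f=d[205:285,185:265]
g=lambda i,n:cv2.resize(i,None,fx=5,fy=3.75 if 0 else 5,interpolation=cv2.INTER_CUBIC)
o=np.vstack([np.hstack([g(a,0),g(b,0)]),np.hstack([g(e,0),g(f,0)])])
cv2.imwrite("pics/crop1.png",cv2.resize(np.clip(o*1.4,0,255).astype(np.uint8),(600,600)))
E
```

```text
(no output)
```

View pics/crop1.png

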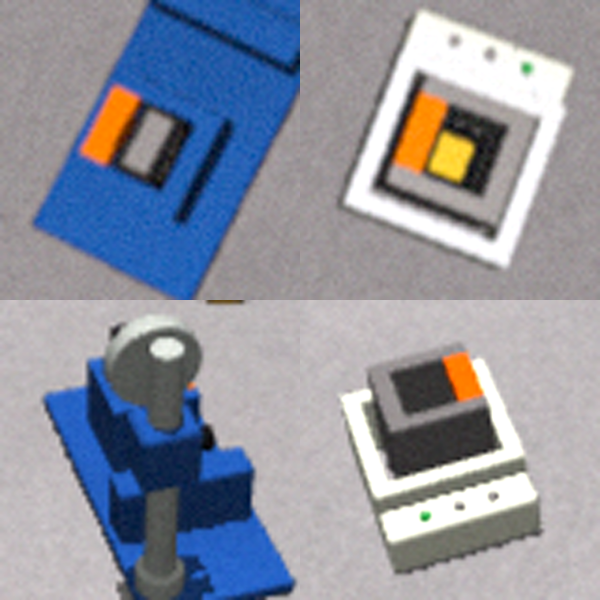

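The crop shows the pack top (black with a grey label) at about (215,219) in the top picture, with orange to its left (+y side). The dock's orange lip is at about (337,225) and its well centre near (347,230). Next I'll work out rough positions and the wrist camera offset.

```bash
cat > h.py <<'E'
import cv2,numpy as np,pickle
from scipy.spatial.transform import Rotation as Ro
def ray(c,uv,z):
    C=-c["R"].T@c["t"]; d=c["R"].T@np.array([(uv[0]-c["cx"])/c["fx"],(uv[1]-c["cy"])/c["fy"],1]); return C+d*(z-C[2])/d[2]
def orange(c):
    h=cv2.cvtColor(c["img"],cv2.COLOR_RGB2HSV); return cv2.inRange(h,(7,200,150),(15,255,255))
def blobs(m,amin=30):
    n,l,st,ce=cv2.connectedComponentsWithStats(m)
    return [(st[i,4],ce[i],cv2.minAreaRect(np.argwhere(l==i)[:,::-1].astype(np.float32))) for i in range(1,n) if st[i,4]>=amin]
def proj(c,X):
    p=c["R"]@np.array(X)+c["t"]; return p[:2]/p[2]*[c["fx"],c["fy"]]+[c["cx"],c["cy"]]
E
python3 - <<'E'
from h import *
from workcell import bot,imaging
c=pickle.load(open("top.pkl","rb"))
for b in blobs(orange(c)): print(b, [ray(c,p,.08).round(3).tolist()[:2] for p in cv2.boxPoints(b[2])])
print("pack",ray(c,(215,219),.116),"dock",ray(c,(347,230),.082))
w=imaging.read_camera("wrist");s=bot.read_state();R=Ro.from_rotvec(s["tcp_rot"]).as_matrix()
print("cam in tool",R.T@(-w["R"].T@w["t"]-s["tool_pos"]),"axes",(w["R"]@R).round(3).tolist(),w["fx"]); print(R.round(3))
E
```

```text
(np.int32(113), array([203.87610619, 212.96460177]), ((204.00003051757812, 213.00001525878906), (6.260990142822266, 17.88854217529297), 26.56505012512207)) [[0.485, 0.178], [0.524, 0.161], [0.518, 0.147], [0.479, 0.164]]
pack [0.48426891 0.12994161 0.116     ] dock [ 0.4698953  -0.17293534  0.082     ]
cam in tool [ 0.07444368 -0.00030099 -0.14155669] axes [[-0.0, 1.0, 0.001], [-0.957, 0.0, -0.289], [-0.289, -0.001, 0.957]] 337.0576755851365
[[-0.941  0.339 -0.001]
 [ 0.339  0.941 -0.002]
 [ 0.    -0.002 -1.   ]]
```

>>> {"op": "step_arm", "data": {
  "series": [
    {"x": -0.82,"y": -0.776,"z": 0,"az": 0.127,"grip": -1},
    {"x": -0.82,"y": -0.776,"z": 0,"az": 0.127,"grip": -1},
    {"x": -0.82,"y": -0.776,"z": 0,"az": 0.127,"grip": -1},
    {"x": -0.82,"y": -0.776,"z": 0,"az": 0.127,"grip": -1},
    {"x": -0.82,"y": -0.776,"z": 0,"az": 0.127,"grip": -1},
    {"x": -0.82,"y": -0.776,"z": 0,"az": 0.127,"grip": -1},
    {"x": -0.82,"y": -0.776,"z": 0,"az": 0.127,"grip": -1},
    {"x": -0.82,"y": -0.776,"z": 0,"az": 0.127,"grip": -1},
    {"x": -0.82,"y": -0.776,"z": 0,"az": 0.127,"grip": -1},
    {"x": -0.82,"y": -0.776,"z": 0,"az": 0.127,"grip": -1},
    {"x": -0.82,"y": -0.776,"z": 0,"az": 0.127,"grip": -1},
    {"x": -0.82,"y": -0.776,"z": 0,"az": 0.127,"grip": -1}
  ]
}}

```text
validation failed for argument at $.se...
```

```bash
python3 - <<'E'
from h import *
from workcell import bot,imaging
w=imaging.read_camera("wrist");pickle.dump(w,open("w1.pkl","wb"))
s=bot.read_state();R=Ro.from_rotvec(s["tcp_rot"]).as_matrix();print(s["time"],s["tool_pos"],R.round(4))
for b in blobs(orange(w)): print(b,[ray(w,p,.076).round(4).tolist()[:2] for p in cv2.boxPoints(b[2])])
cv2.imwrite("pics/w1.png",w["img"][:,:,::-1])
E
```

```text
0.2 [0.22860758 0.63462541 0.23044131] [[-9.408e-01  3.389e-01 -5.000e-04]
 [ 3.389e-01  9.408e-01 -1.300e-03]
 [ 0.000e+00 -1.400e-03 -1.000e+00]]
```

View pics/w1.png

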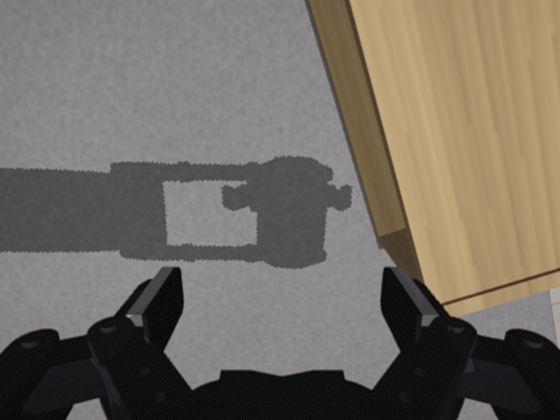

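The view shows bare bench, the fingers and a wooden rack at the right. The arm has not moved, because the call was refused. I'll retry with a single row to find the cause.

>>> {"op": "step_arm", "data": {
  "series": [
    {"x": -0.82,"y": -0.776,"z": 0.0,"ax": 0.0,"ay": 0.0,"az": 0.127,"grip": -1.0}
  ]
}}

```text
time: 0.3
tool_pos: [0.2494, 0.5935, 0.2302]
tcp_rot: [-0.638, -3.074, -0.002]
wrist_force: [0.8, 0.2, -0.9]
width: 1.001
grip_force: 0.0
```

>>> {"op": "step_arm", "data": {
  "series": [
    {"x": -0.794,"y": -0.658,"z": 0.0,"ax": 0.0,"ay": 0.0,"az": 0.0,"grip": -1.0},
    {"x": -0.794,"y": -0.658,"z": 0.0,"ax": 0.0,"ay": 0.0,"az": 0.0,"grip": -1.0},
    {"x": -0.794,"y": -0.658,"z": 0.0,"ax": 0.0,"ay": 0.0,"az": 0.0,"grip": -1.0},
    {"x": -0.794,"y": -0.658,"z": 0.0,"ax": 0.0,"ay": 0.0,"az": 0.0,"grip": -1.0},
    {"x": -0.794,"y": -0.658,"z": 0.0,"ax": 0.0,"ay": 0.0,"az": 0.0,"grip": -1.0},
    {"x": -0.794,"y": -0.658,"z": 0.0,"ax": 0.0,"ay": 0.0,"az": 0.0,"grip": -1.0},
    {"x": -0.794,"y": -0.658,"z": 0.0,"ax": 0.0,"ay": 0.0,"az": 0.0,"grip": -1.0},
    {"x": -0.794,"y": -0.658,"z": 0.0,"ax": 0.0,"ay": 0.0,"az": 0.0,"grip": -1.0},
    {"x": -0.794,"y": -0.658,"z": 0.0,"ax": 0.0,"ay": 0.0,"az": 0.0,"grip": -1.0},
    {"x": -0.794,"y": -0.658,"z": 0.0,"ax": 0.0,"ay": 0.0,"az": 0.0,"grip": -1.0},
    {"x": -0.794,"y": -0.658,"z": 0.0,"ax": 0.0,"ay": 0.0,"az": 0.0,"grip": -1.0},
    {"x": -0.794,"y": -0.658,"z": 0.0,"ax": 0.0,"ay": 0.0,"az": 0.0,"grip": -1.0}
  ]
}}

```text
time: 1.5
tool_pos: [0.484, 0.1275, 0.2312]
tcp_rot: [0.649, 3.074, -0.001]
wrist_force: [-1.0, 0.3, -0.2]
width: 1.0
grip_force: 0.0
```

```bash
python3 - <<'E'
from h import *
from workcell import bot,imaging
w=imaging.read_camera("wrist");pickle.dump(w,open("w1.pkl","wb"))
s=bot.read_state();R=Ro.from_rotvec(s["tcp_rot"]).as_matrix();print(s["time"],s["tool_pos"],s["joint_vel"].round(3),R.round(4))
for b in blobs(orange(w)): print(b,[ray(w,p,.076).round(4).tolist()[:2] for p in cv2.boxPoints(b[2])])
cv2.imwrite("pics/w2.png",w["img"][:,:,::-1])
E
```

```text
1.55 [0.48337023 0.12890151 0.23110137] [ 0.041 -0.005  0.006  0.011  0.003  0.005] [[-9.150e-01  4.034e-01 -5.000e-04]
 [ 4.034e-01  9.150e-01  3.000e-04]
 [ 6.000e-04  0.000e+00 -1.000e+00]]
```

View pics/w2.png

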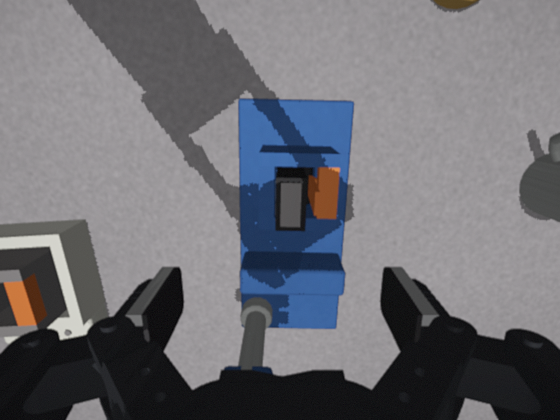

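The wrist view shows the pack top at about (275–307, 178–230), the orange tab and lip at (308–340, 168–218), and the column at about (257,315). I'll enlarge this and bring up the shadows.

```bash
python3 - <<'E'
from h import *
w=pickle.load(open("w1.pkl","rb"));im=w["img"][150:250,240:370,::-1]
g=(255*(im/255.)**.5).astype(np.uint8)
g=cv2.resize(g,None,fx=6,fy=6,interpolation=cv2.INTER_NEAREST)
for k in range(0,130,10): cv2.putText(g,str(240+k),(k*6,10),0,.35,(255,255,255)); cv2.line(g,(k*6,0),(k*6,600),(200,200,200),1)
for k in range(0,100,10): cv2.putText(g,str(150+k),(0,k*6+10),0,.35,(255,255,255)); cv2.line(g,(0,k*6),(780,k*6),(200,200,200),1)
cv2.imwrite("pics/w2c.png",g)
E
```

```text
(no output)
```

View pics/w2c.png

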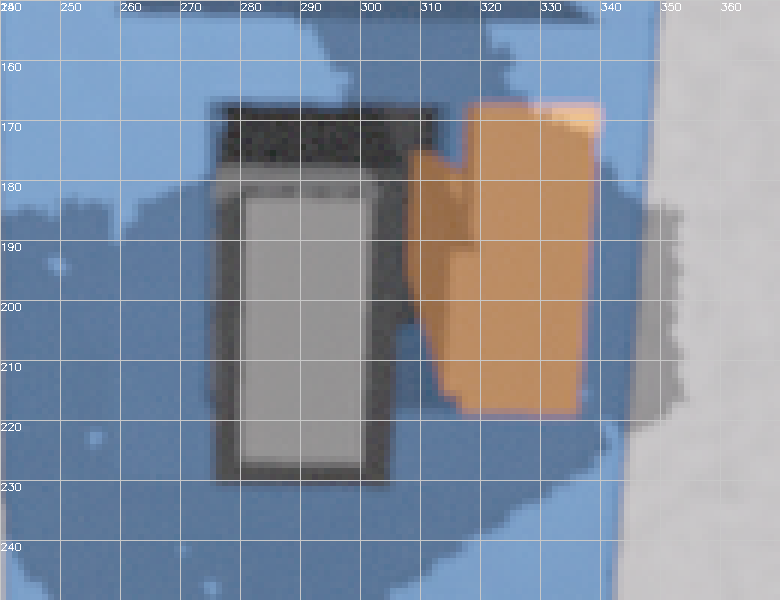

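The enlarged crop shows the pack's top face with corners at about (275.5,178), (304.5,178), (304.5,230) and (275.5,230). The lip on the rim has corners near (317,167), (339.5,167), (336,218.5) and (315,218.5). Now I'll turn these into points and check them against the given sizes.

```bash
python3 - <<'E'
from h import *
w=pickle.load(open("w1.pkl","rb"));c=pickle.load(open("top.pkl","rb"));d=pickle.load(open("scene.pkl","rb"))
P=np.array([ray(w,p,.116)[:2] for p in [(275.5,178),(304.5,178),(304.5,230),(275.5,230)]])
L=np.array([ray(w,p,.076)[:2] for p in [(317,167),(339.5,167),(336,218.5),(315,218.5)]])
# blue footprint long edge (bench plate)
h=cv2.cvtColor(w["img"],cv2.COLOR_RGB2HSV);m=cv2.inRange(h,(100,100,30),(125,255,255))
# right plate edge: last blue pixel in rows 105..320
print("yaw plate check:")
pts=[]
for r in list(range(110,160))+list(range(230,245)):
    k=np.where(m[r])[0]; pts.append(ray(w,(k.max()+.5,r),.0)[:2])
pts=np.array(pts);e=pts[0]-pts[-1];v=cv2.fitLine(pts.astype(np.float32),cv2.DIST_HUBER,0,.01,.01).ravel();print(np.degrees(np.arctan2(v[1],v[0])))
for n,Q in (("pack",P),("lip",L)):
    print(n,Q.round(4).tolist(),"mean",Q.mean(0).round(4),"edges",[np.linalg.norm(Q[i]-Q[(i+1)%4]).round(4) for i in range(4)],
     [np.degrees(np.arctan2(*(Q[j]-Q[i])[::-1])).round(1) for i,j in((0,3),(1,2))],[np.degrees(np.arctan2(*(Q[j]-Q[i])[::-1])).round(1) for i,j in((0,1),(3,2))])
a=np.radians(-23.5);x=np.array([np.cos(a),np.sin(a)]);y=np.array([-x[1],x[0]])
pc=P.mean(0)+5.75e-3*y;print("pack centre",pc, "lip in pack frame",((L-pc)@np.c_[x,y]).round(4).tolist())
# top view of the same: top-face outline in top.pkl
from itertools import product
for q in [(-.022,-.018),(.022,-.018),(.022,.0065),(-.022,.0065)]: print(proj(c,[*(pc+q[0]*x+q[1]*y),.116]).round(1), end=" ")
# dock from top view: well corners / orange
hc=cv2.cvtColor(c["img"],cv2.COLOR_RGB2HSV);roi=np.zeros((420,560),np.uint8);roi[190:270,305:385]=1
mo=cv2.inRange(hc,(3,120,90),(18,255,255))*roi;print("\n",[(b[0],b[1].round(1),[np.array(p).round(1).tolist() for p in cv2.boxPoints(b[2])],[ray(c,p,.082)[:2].round(4).tolist() for p in cv2.boxPoints(b[2])]) for b in blobs(mo,20)])
E
```

```text
yaw plate check:
-25.141022
pack [[0.4621, 0.1314], [0.4712, 0.152], [0.5108, 0.1354], [0.5013, 0.1138]] mean [0.4863 0.1331] edges [np.float64(0.0225), np.float64(0.0429), np.float64(0.0235), np.float64(0.0429)] [np.float64(-24.2), np.float64(-22.8)] [np.float64(66.1), np.float64(66.1)]
lip [[0.4751, 0.1651], [0.4832, 0.1833], [0.5269, 0.1631], [0.519, 0.1452]] mean [0.5011 0.1642] edges [np.float64(0.02), np.float64(0.0481), np.float64(0.0195), np.float64(0.0481)] [np.float64(-24.3), np.float64(-24.9)] [np.float64(66.1), np.float64(66.1)]
pack centre [0.48861932 0.13841726] lip in pack frame [[-0.023, 0.0191], [-0.0229, 0.039], [0.0253, 0.0379], [0.0251, 0.0184]]
[214.2 229.1] [222.7 211.6] [213.1 207.1] [204.5 224.6] 
 [(np.int32(187), array([336.7, 224.9]), [[328.8999938964844, 232.8000030517578], [336.1000061035156, 213.6999969482422], [344.79998779296875, 216.89999389648438], [337.6000061035156, 236.10000610351562]], [[0.4622, -0.1312], [0.5074, -0.1475], [0.5003, -0.1677], [0.4552, -0.1513]])]
```

Both checks hold. The pack top measures 43 x 23 mm (44 x 24.5 given), the lip is 48 mm long with its inner edge at y ≈ 19 mm, and yaw is about −24.3°. I'll descend with the fingers open, then look.

>>> {"op": "step_arm", "data": {
  "series": [
    {"x": -0.003,"y": 0.0146,"z": 0.1,"ax": 0.0,"ay": 0.0,"az": 0.017,"grip": -1.0},
    {"x": -0.003,"y": 0.0146,"z": 0.19,"ax": 0.0,"ay": 0.0,"az": 0.017,"grip": -1.0},
    {"x": -0.003,"y": 0.0146,"z": 0.25,"ax": 0.0,"ay": 0.0,"az": 0.017,"grip": -1.0},
    {"x": -0.003,"y": 0.0146,"z": 0.282,"ax": 0.0,"ay": 0.0,"az": 0.017,"grip": -1.0},
    {"x": -0.003,"y": 0.0146,"z": 0.282,"ax": 0.0,"ay": 0.0,"az": 0.017,"grip": -1.0},
    {"x": -0.003,"y": 0.0146,"z": 0.282,"ax": 0.0,"ay": 0.0,"az": 0.017,"grip": -1.0}
  ]
}}

```text
time: 2.15
tool_pos: [0.4872, 0.137, 0.0905]
tcp_rot: [-0.654, -3.072, -0.0]
wrist_force: [0.1, 0.1, 0.3]
width: 0.996
grip_force: 0.0
```

```bash
python3 - <<'E'
from h import *
from workcell import bot,imaging
w=imaging.read_camera("wrist");pickle.dump(w,open("w3.pkl","wb"))
s=bot.read_state();R=Ro.from_rotvec(s["tcp_rot"]).as_matrix();print(s["time"],s["tool_pos"],s["wrist_force"],R.round(4))
im=w["img"][150:350,130:430,::-1]
g=(255*(im/255.)**.5).astype(np.uint8)
g=cv2.resize(g,None,fx=2.6,fy=2.6,interpolation=cv2.INTER_CUBIC)
for k in range(0,300,20): cv2.putText(g,str(130+k),(int(k*2.6),10),0,.35,(255,255,255)); cv2.line(g,(int(k*2.6),0),(int(k*2.6),5),(0,0,255),1)
for k in range(0,200,20): cv2.putText(g,str(150+k),(0,int(k*2.6)+10),0,.35,(255,255,255))
cv2.imwrite("pics/w3.png",g)
E
```

```text
2.2 [0.48813243 0.13704267 0.09143973] [0.33577118 0.12528474 0.23482298] [[-9.131e-01  4.077e-01  1.600e-03]
 [ 4.077e-01  9.131e-01  6.000e-04]
 [-1.300e-03  1.200e-03 -1.000e+00]]
```

View pics/w3.png

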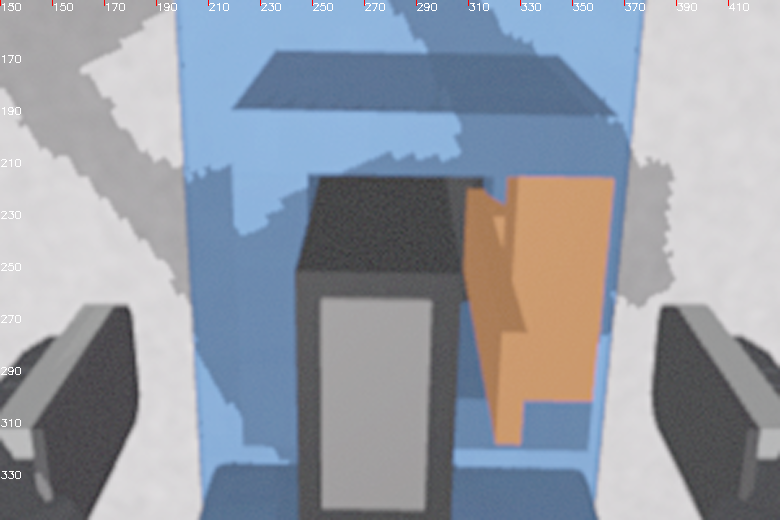

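The view shows the pack body at columns 244–306, the tab's outer face near column 331, and the pad faces at 183 and 381 (middle 282). That puts the fingers' middle at pack y ≈ −2.6 mm, so I'll shift about 1 mm toward −y, go down, and close to just short of contact.

>>> {"op": "step_arm", "data": {
  "series": [
    {"x": 0.0,"y": -0.002,"z": 0.01,"ax": 0.0,"ay": 0.0,"az": 0.0,"grip": -0.6},
    {"x": 0.0,"y": -0.002,"z": 0.018,"ax": 0.0,"ay": 0.0,"az": 0.0,"grip": -0.4},
    {"x": 0.0,"y": -0.002,"z": 0.018,"ax": 0.0,"ay": 0.0,"az": 0.0,"grip": -0.2},
    {"x": 0.0,"y": -0.002,"z": 0.018,"ax": 0.0,"ay": 0.0,"az": 0.0,"grip": -0.15},
    {"x": 0.0,"y": -0.002,"z": 0.018,"ax": 0.0,"ay": 0.0,"az": 0.0,"grip": -0.1},
    {"x": 0.0,"y": -0.002,"z": 0.018,"ax": 0.0,"ay": 0.0,"az": 0.0,"grip": -0.1}
  ],
  "force": 25
}}

```text
time: 2.8
tool_pos: [0.4873, 0.135, 0.0815]
tcp_rot: [0.657, 3.072, 0.0]
wrist_force: [0.9, 0.3, 0.6]
width: 0.55
grip_force: 0.0
```

```bash
python3 - <<'E'
from h import *
from workcell import bot,imaging
w=imaging.read_camera("wrist");pickle.dump(w,open("w4.pkl","wb"))
s=bot.read_state();print(s["time"],s["tool_pos"],s["wrist_force"],s["width"])
im=w["img"][200:400,180:380,::-1]
g=(255*(im/255.)**.5).astype(np.uint8)
g=cv2.resize(g,None,fx=3,fy=3,interpolation=cv2.INTER_CUBIC)
for k in range(0,200,20): cv2.putText(g,str(180+k),(k*3,10),0,.35,(255,255,255)); cv2.line(g,(k*3,0),(k*3,5),(0,0,255),1)
for k in range(0,200,20): cv2.putText(g,str(200+k),(0,k*3+10),0,.35,(255,255,255))
cv2.imwrite("pics/w4.png",g)
E
```

```text
2.85 [0.48725774 0.13502218 0.08144406] [ 0.49849513 -0.50174106  0.23744074] 0.543780932511386
```

View pics/w4.png

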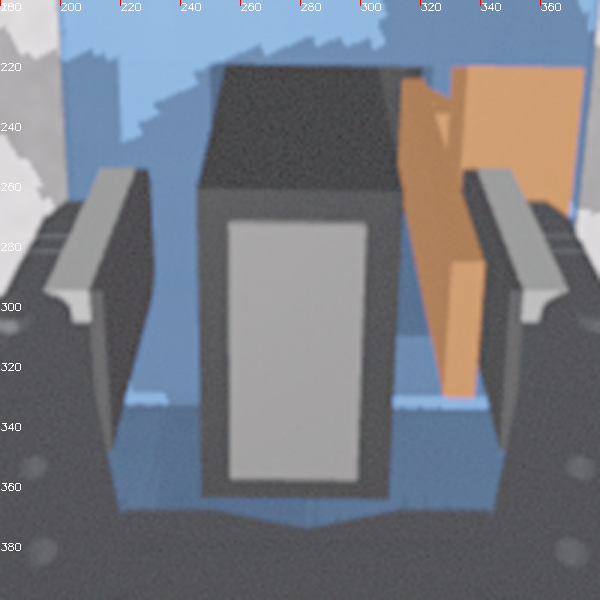

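The view shows the pads' middle plane at column 282, body back at column 246 and the tab's outer face at about 342. The fingers' middle is therefore near y = −4.7 mm, so I'll shift +1.1 mm in tool y and then close slowly.

>>> {"op": "step_arm", "data": {
  "series": [
    {"x": 0.0,"y": 0.0022,"z": 0.0,"ax": 0.0,"ay": 0.0,"az": 0.0,"grip": -0.1},
    {"x": 0.0,"y": 0.0022,"z": 0.0,"ax": 0.0,"ay": 0.0,"az": 0.0,"grip": -0.08},
    {"x": 0.0,"y": 0.0022,"z": 0.0,"ax": 0.0,"ay": 0.0,"az": 0.0,"grip": -0.06},
    {"x": 0.0,"y": 0.0022,"z": 0.0,"ax": 0.0,"ay": 0.0,"az": 0.0,"grip": -0.04},
    {"x": 0.0,"y": 0.0022,"z": 0.0,"ax": 0.0,"ay": 0.0,"az": 0.0,"grip": -0.02},
    {"x": 0.0,"y": 0.0022,"z": 0.0,"ax": 0.0,"ay": 0.0,"az": 0.0,"grip": 0.0},
    {"x": 0.0,"y": 0.0022,"z": 0.0,"ax": 0.0,"ay": 0.0,"az": 0.0,"grip": 0.02},
    {"x": 0.0,"y": 0.0022,"z": 0.0,"ax": 0.0,"ay": 0.0,"az": 0.0,"grip": 0.04},
    {"x": 0.0,"y": 0.0022,"z": 0.0,"ax": 0.0,"ay": 0.0,"az": 0.0,"grip": 0.06},
    {"x": 0.0,"y": 0.0022,"z": 0.0,"ax": 0.0,"ay": 0.0,"az": 0.0,"grip": 0.08},
    {"x": 0.0,"y": 0.0022,"z": 0.0,"ax": 0.0,"ay": 0.0,"az": 0.0,"grip": 0.1},
    {"x": 0.0,"y": 0.0022,"z": 0.0,"ax": 0.0,"ay": 0.0,"az": 0.0,"grip": 0.12}
  ],
  "force": 25
}}

```text
time: 4.05
tool_pos: [0.4877, 0.1361, 0.0814]
tcp_rot: [0.657, 3.072, 0.0]
wrist_force: [-0.2, 0.3, 0.7]
width: 0.44
grip_force: 0.5
```

>>> {"op": "step_arm", "data": {
  "series": [
    {"x": 0.0,"y": 0.0,"z": 0.0,"ax": 0.0,"ay": 0.0,"az": 0.0,"grip": 0.14},
    {"x": 0.0,"y": 0.0,"z": 0.0,"ax": 0.0,"ay": 0.0,"az": 0.0,"grip": 0.16},
    {"x": 0.0,"y": 0.0,"z": 0.0,"ax": 0.0,"ay": 0.0,"az": 0.0,"grip": 0.18},
    {"x": 0.0,"y": 0.0,"z": 0.0,"ax": 0.0,"ay": 0.0,"az": 0.0,"grip": 0.2},
    {"x": 0.0,"y": 0.0,"z": 0.0,"ax": 0.0,"ay": 0.0,"az": 0.0,"grip": 0.22},
    {"x": 0.0,"y": 0.0,"z": 0.0,"ax": 0.0,"ay": 0.0,"az": 0.0,"grip": 0.24}
  ],
  "force": 25
}}

```text
time: 4.65
tool_pos: [0.4877, 0.1361, 0.0814]
tcp_rot: [0.657, 3.072, 0.0]
wrist_force: [0.9, 1.6, 3.0]
width: 0.38
grip_force: 4.1
```

>>> {"op": "step_arm", "data": {
  "series": [
    {"x": 0.0,"y": 0.0,"z": 0.0,"ax": 0.0,"ay": 0.0,"az": 0.0,"grip": 0.26},
    {"x": 0.0,"y": 0.0,"z": 0.0,"ax": 0.0,"ay": 0.0,"az": 0.0,"grip": 0.28},
    {"x": 0.0,"y": 0.0,"z": 0.0,"ax": 0.0,"ay": 0.0,"az": 0.0,"grip": 0.29},
    {"x": 0.0,"y": 0.0,"z": 0.0,"ax": 0.0,"ay": 0.0,"az": 0.0,"grip": 0.3},
    {"x": 0.0,"y": 0.0,"z": 0.0,"ax": 0.0,"ay": 0.0,"az": 0.0,"grip": 0.31},
    {"x": 0.0,"y": 0.0,"z": 0.0,"ax": 0.0,"ay": 0.0,"az": 0.0,"grip": 0.32},
    {"x": 0.0,"y": 0.0,"z": 0.0,"ax": 0.0,"ay": 0.0,"az": 0.0,"grip": 0.33},
    {"x": 0.0,"y": 0.0,"z": 0.0,"ax": 0.0,"ay": 0.0,"az": 0.0,"grip": 0.34}
  ],
  "force": 25
}}

```text
time: 5.45
tool_pos: [0.4875, 0.1358, 0.0814]
tcp_rot: [-0.657, -3.072, 0.001]
wrist_force: [0.4, 0.7, 5.4]
width: 0.336
grip_force: 8.8
```

>>> {"op": "step_arm", "data": {
  "series": [
    {"x": 0.0,"y": 0.0,"z": 0.0,"ax": 0.0,"ay": 0.0,"az": 0.0,"grip": 0.36},
    {"x": 0.0,"y": 0.0,"z": 0.0,"ax": 0.0,"ay": 0.0,"az": 0.0,"grip": 0.38},
    {"x": 0.0,"y": 0.0,"z": 0.0,"ax": 0.0,"ay": 0.0,"az": 0.0,"grip": 0.41},
    {"x": 0.0,"y": 0.0,"z": 0.0,"ax": 0.0,"ay": 0.0,"az": 0.0,"grip": 0.45},
    {"x": 0.0,"y": 0.0,"z": 0.0,"ax": 0.0,"ay": 0.0,"az": 0.0,"grip": 0.5},
    {"x": 0.0,"y": 0.0,"z": 0.0,"ax": 0.0,"ay": 0.0,"az": 0.0,"grip": 0.6},
    {"x": 0.0,"y": 0.0,"z": 0.0,"ax": 0.0,"ay": 0.0,"az": 0.0,"grip": 0.6}
  ],
  "force": 30
}}

```text
time: 6.15
tool_pos: [0.4875, 0.1358, 0.0818]
tcp_rot: [-0.657, -3.072, 0.001]
wrist_force: [-1.7, -0.6, 7.4]
width: 0.307
grip_force: 29.4
```

>>> {"op": "step_arm", "data": {
  "series": [
    {"x": 0.0,"y": 0.0,"z": -0.002,"ax": 0.0,"ay": 0.0,"az": 0.0,"grip": 0.6},
    {"x": 0.0,"y": 0.0,"z": -0.004,"ax": 0.0,"ay": 0.0,"az": 0.0,"grip": 0.6},
    {"x": 0.0,"y": 0.0,"z": -0.007,"ax": 0.0,"ay": 0.0,"az": 0.0,"grip": 0.6},
    {"x": 0.0,"y": 0.0,"z": -0.01,"ax": 0.0,"ay": 0.0,"az": 0.0,"grip": 0.6},
    {"x": 0.0,"y": 0.0,"z": -0.01,"ax": 0.0,"ay": 0.0,"az": 0.0,"grip": 0.6}
  ]
}}

```text
time: 6.65
tool_pos: [0.4871, 0.1359, 0.0859]
tcp_rot: [-0.657, -3.071, 0.001]
wrist_force: [0.1, 0.1, -3.1]
width: 0.311
grip_force: 29.7
```

>>> {"op": "step_arm", "data": {
  "series": [
    {"x": 0.0,"y": 0.0,"z": -0.01,"ax": 0.0,"ay": 0.0,"az": 0.0,"grip": 0.6},
    {"x": 0.0,"y": 0.0,"z": -0.02,"ax": 0.0,"ay": 0.0,"az": 0.0,"grip": 0.6},
    {"x": 0.0,"y": 0.0,"z": -0.035,"ax": 0.0,"ay": 0.0,"az": 0.0,"grip": 0.6},
    {"x": 0.0,"y": 0.0,"z": -0.05,"ax": 0.0,"ay": 0.0,"az": 0.0,"grip": 0.6},
    {"x": 0.0,"y": 0.0,"z": -0.065,"ax": 0.0,"ay": 0.0,"az": 0.0,"grip": 0.6},
    {"x": 0.0,"y": 0.0,"z": -0.08,"ax": 0.0,"ay": 0.0,"az": 0.0,"grip": 0.6},
    {"x": 0.0,"y": 0.0,"z": -0.1,"ax": 0.0,"ay": 0.0,"az": 0.0,"grip": 0.6},
    {"x": 0.0,"y": 0.0,"z": -0.12,"ax": 0.0,"ay": 0.0,"az": 0.0,"grip": 0.6},
    {"x": 0.0,"y": 0.0,"z": -0.15,"ax": 0.0,"ay": 0.0,"az": 0.0,"grip": 0.6},
    {"x": 0.0,"y": 0.0,"z": -0.18,"ax": 0.0,"ay": 0.0,"az": 0.0,"grip": 0.6},
    {"x": 0.0,"y": 0.0,"z": -0.22,"ax": 0.0,"ay": 0.0,"az": 0.0,"grip": 0.6},
    {"x": 0.0,"y": 0.0,"z": -0.25,"ax": 0.0,"ay": 0.0,"az": 0.0,"grip": 0.6}
  ]
}}

```text
time: 7.85
tool_pos: [0.4882, 0.1362, 0.2137]
tcp_rot: [0.656, 3.07, 0.001]
wrist_force: [0.6, -0.3, -3.6]
width: 0.309
grip_force: 30.0
```

```bash
python3 - <<'E'
from h import *
from workcell import bot,imaging
c=pickle.load(open("top.pkl","rb"))
# dock measure from the two fixed views: label crops are viewed
a=c["img"][190:270,305:385,::-1]
w=imaging.read_camera("wrist");pickle.dump(w,open("w5.pkl","wb"));s=bot.read_state();print(s["time"],s["tool_pos"],s["wrist_force"],s["width"],s["q"].round(3))
d=pickle.load(open("scene.pkl","rb"))["img"][205:285,185:265,::-1]
g=np.hstack([cv2.resize(i,(400,400),interpolation=cv2.INTER_NEAREST) for i in (a,d)])
g=(255*(g/255.)**.6).astype(np.uint8)
for k in range(0,80,10):
    cv2.putText(g,str(305+k),(k*5,10),0,.35,(0,0,255));cv2.putText(g,str(190+k),(0,k*5+10),0,.35,(0,0,255))
    cv2.putText(g,str(185+k),(400+k*5,10),0,.35,(0,0,255));cv2.putText(g,str(205+k),(400,k*5+10),0,.35,(0,0,255))
    for o in(0,400): cv2.line(g,(o+k*5,0),(o+k*5,400),(160,160,160),1)
    cv2.line(g,(0,k*5),(800,k*5),(160,160,160),1)
cv2.imwrite("pics/d1.png",g)
E
```

```text
7.9 [0.48978329 0.1365769  0.21635043] [ 1.37771227  0.49139958 -0.93071526] 0.312545546489414 [ 0.223 -0.048  1.975 -0.     1.207 -0.927]
```

View pics/d1.png

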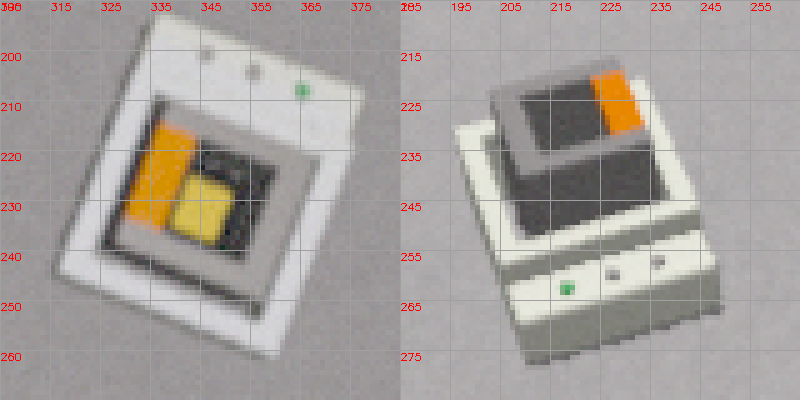

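The left panel (top view) shows the dock's orange lip with corners near (337,214), (344.4,217.6), (337,236.4) and (329.4,233.6). In the right panel (scene view) the same corners are near (223,220.6), (230,218.4), (234,230.6) and (226.6,232.6). I'll triangulate these for a rough dock pose, then look from closer with the wrist camera.

```bash
cat >> h.py <<'E'
def tri(c1,u1,c2,u2):
    P=[np.diag([c["fx"],c["fy"],1]) @ np.c_[c["R"],c["t"]] for c in(c1,c2)]
    for p,c in zip(P,(c1,c2)): p[0]+=c["cx"]*p[2]; p[1]+=c["cy"]*p[2]
    X=cv2.triangulatePoints(P[0],P[1],np.array(u1,float).T.copy(),np.array(u2,float).T.copy()); return (X[:3]/X[3]).T
E
python3 - <<'E'
from h import *
c=pickle.load(open("top.pkl","rb"));d=pickle.load(open("scene.pkl","rb"))
T=[(337,214),(344.4,217.6),(337,236.4),(329.4,233.6)]
S=[(234,230.6),(226.6,232.6),(223,220.6),(230,218.4)]
X=tri(c,T,d,S);print(X.round(4),X.mean(0))
# inst check: pack mouth etc
X=np.array([ray(c,t,X[:,2].mean()) for t in T])[:,:2]
m=X.mean(0);xd=(X[0]-X[3]+X[1]-X[2]);xd/=np.linalg.norm(xd);yd=np.array([-xd[1],xd[0]])
print(m,np.degrees(np.arctan2(xd[1],xd[0])),"mouth",m-.028*yd)
print(((X-m)@np.c_[xd,yd]).round(4))
E
```

```text
[[ 0.5066 -0.1481  0.0871]
 [ 0.4984 -0.166   0.0857]
 [ 0.4549 -0.1478  0.0878]
 [ 0.4613 -0.1296  0.0888]] [ 0.48029291 -0.14787904  0.08736701]
[ 0.47956713 -0.14891431] -20.640841370932108 mouth [ 0.46969688 -0.17511695]
[[ 0.0247  0.0094]
 [ 0.0233 -0.0094]
 [-0.0238 -0.0092]
 [-0.0243  0.0092]]
```

The lip comes out at 48 x 18.6 mm and z ≈ 0.087 m, with the dock yaw at −20.6° and the mouth near (0.470, −0.175). I'll carry the pack around the column side to a viewpoint beyond the dock.

>>> {"op": "step_arm", "data": {
  "series": [
    {"x": -0.03,"y": -0.08,"z": -0.25,"ax": 0.0,"ay": 0.0,"az": 0.0,"grip": 0.6},
    {"x": -0.076,"y": -0.264,"z": 0.0,"ax": 0.0,"ay": 0.0,"az": 0.0,"grip": 0.6}
  ]
}}

```text
time: 8.1
tool_pos: [0.4864, 0.0764, 0.2501]
tcp_rot: [0.647, 3.057, 0.012]
wrist_force: [1.7, -1.4, -2.9]
width: 0.302
grip_force: 33.0
```

>>> {"op": "step_arm", "data": {
  "series": [
    {"x": -0.06,"y": -0.12,"z": 0.02,"ax": 0.0,"ay": 0.0,"az": -0.03,"grip": 0.6},
    {"x": -0.12,"y": -0.2,"z": 0.04,"ax": 0.0,"ay": 0.0,"az": -0.06,"grip": 0.6},
    {"x": -0.18,"y": -0.28,"z": 0.06,"ax": 0.0,"ay": 0.0,"az": -0.09,"grip": 0.6},
    {"x": -0.25,"y": -0.36,"z": 0.06,"ax": 0.0,"ay": 0.0,"az": -0.117,"grip": 0.6},
    {"x": -0.31,"y": -0.42,"z": 0.06,"ax": 0.0,"ay": 0.0,"az": -0.117,"grip": 0.6},
    {"x": -0.343,"y": -0.455,"z": 0.06,"ax": 0.0,"ay": 0.0,"az": -0.117,"grip": 0.6},
    {"x": -0.343,"y": -0.455,"z": 0.06,"ax": 0.0,"ay": 0.0,"az": -0.117,"grip": 0.6},
    {"x": -0.343,"y": -0.455,"z": 0.06,"ax": 0.0,"ay": 0.0,"az": -0.117,"grip": 0.6}
  ]
}}

```text
time: 8.9
tool_pos: [0.5428, -0.2046, 0.21]
tcp_rot: [-0.565, -3.089, -0.001]
wrist_force: [-0.7, 0.4, -2.0]
width: 0.303
grip_force: 33.0
```

```bash
python3 - <<'E'
from h import *
from workcell import bot,imaging
w=imaging.read_camera("wrist");pickle.dump(w,open("w6.pkl","wb"))
s=bot.read_state();R=Ro.from_rotvec(s["tcp_rot"]).as_matrix();print(s["time"],s["tool_pos"],s["wrist_force"],s["width"],R.round(4))
print(proj(w,[.47,-.175,.087]))
g=(255*(w["img"][:,:,::-1]/255.)**.6).astype(np.uint8)
g=cv2.resize(g,(800,600),interpolation=cv2.INTER_CUBIC)
for k in range(0,560,20): cv2.putText(g,str(k),(int(k/.7),10),0,.3,(0,0,255)); cv2.line(g,(int(k/.7),12),(int(k/.7),18),(0,0,255),1)
for k in range(0,420,20): cv2.putText(g,str(k),(0,int(k/.7)+3),0,.3,(0,0,255))
cv2.imwrite("pics/w6.png",g)
E
```

```text
8.95 [ 0.5425332  -0.20353266  0.20995402] [-0.67619875  0.44486936 -2.71210431] 0.3068319598451644 [[-9.357e-01  3.529e-01 -1.200e-03]
 [ 3.529e-01  9.357e-01  1.100e-03]
 [ 1.600e-03  6.000e-04 -1.000e+00]]
[284.65035663 101.44871148]
```

View pics/w6.png

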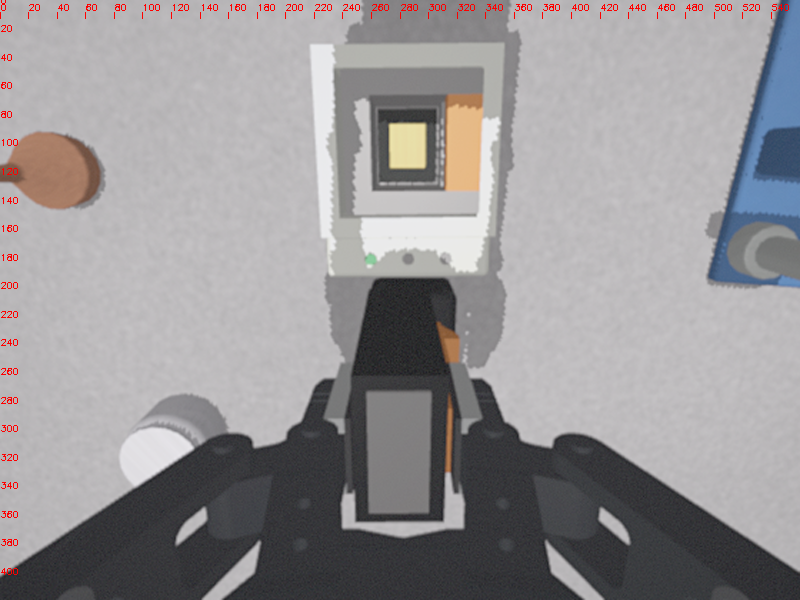

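The wrist view, in picture coordinates (pixels × 0.7), shows the dock mouth at columns 371–446 and rows 95–190, the lip at columns 446–483, and the held pack's top face at columns 352–447 and rows 375–520. I'll measure both with the same camera so its bias cancels.

```bash
cat > m.py <<'E'
from h import *
w=pickle.load(open("w6.pkl","rb"));c=pickle.load(open("top.pkl","rb"))
R=np.array([[-.9357,.3529,-.0012],[.3529,.9357,.0011],[.0016,.0006,-1]]);T=np.array([.5428,-.2040,.2100])
g=w["img"].astype(float)
gray=cv2.GaussianBlur(cv2.cvtColor(w["img"],cv2.COLOR_RGB2GRAY),(3,3),0).astype(float)
def edges(line,k=6): 
    d=np.diff(line);i=np.argsort(-abs(d))[:k]; return sorted([(int(j)+.5,round(d[j])) for j in i])
for r in (80,100,120): print("row",r,edges(gray[r,245:345]),"+245")
for q in (265,290,305,320,330): print("col",q,edges(gray[45:160,q]),"+45")
for r in (280,310,340): print("packrow",r,edges(gray[r,235:330],4),"+235")
for q in (265,280,292): print("packcol",q,edges(gray[245:375,q],4),"+245")
E
python3 m.py
```

```text
row 80 [(2.5, 31), (3.5, 28), (12.5, -33), (13.5, -47), (14.5, -30), (67.5, 37)] +245
row 100 [(13.5, -46), (14.5, -46), (26.5, 59), (27.5, 62), (52.5, -57), (53.5, -41)] +245
row 120 [(13.5, -31), (14.5, -46), (15.5, -32), (59.5, 28), (66.5, 26), (67.5, 32)] +245
col 265 [(87.5, 35), (88.5, 47), (89.5, 23), (104.5, -23), (106.5, 38), (107.5, 38)] +45
col 290 [(40.5, 63), (41.5, 58), (71.5, -46), (72.5, -60), (88.5, 41), (106.5, 42)] +45
col 305 [(83.5, -21), (84.5, -20), (87.5, 36), (88.5, 40), (106.5, 43), (107.5, 31)] +45
col 320 [(1.5, -19), (27.5, 24), (103.5, -19), (105.5, 25), (106.5, 46), (107.5, 25)] +45
col 330 [(29.5, 27), (30.5, 21), (103.5, -21), (105.5, 28), (106.5, 47), (107.5, 25)] +45
packrow 280 [(20.5, 21), (21.5, 22), (66.5, -22), (84.5, 20)] +235
packrow 310 [(21.5, 23), (76.5, 24), (77.5, 27), (80.5, -26)] +235
packrow 340 [(75.5, 47), (76.5, 49), (80.5, -40), (81.5, -46)] +235
packcol 265 [(119.5, 45), (120.5, 47), (127.5, -46), (128.5, -34)] +245
packcol 280 [(114.5, -22), (118.5, 27), (119.5, 48), (120.5, 41)] +245
packcol 292 [(119.5, 45), (120.5, 39), (127.5, -28), (128.5, -45)] +245
```

```bash
cat > m2.py <<'E'
from h import *
from scipy.optimize import brentq
w=pickle.load(open("w6.pkl","rb"));c=pickle.load(open("top.pkl","rb"))
R=np.array([[-.9357,.3529,-.0012],[.3529,.9357,.0011],[.0016,.0006,-1]]);T=np.array([.5428,-.2040,.2100])
tl=lambda X:(np.asarray(X)-T)@R   # tool frame
M=[(258.3,66.5),(312.4,66.5),(312.4,133.2),(259.9,133.2)]
for z in (.076,.08,.084,.088,.092):
    Q=np.array([ray(w,p,z) for p in M]);q=tl(Q)
    wx=[np.linalg.norm(Q[0]-Q[1]),np.linalg.norm(Q[3]-Q[2]),np.linalg.norm(Q[0]-Q[3]),np.linalg.norm(Q[1]-Q[2])]
    lip=tl([ray(w,p,z) for p in [(312.4,66),(338,66),(335.5,133.2),(312.4,133.2)]])
    print(z,"y40:",np.round(wx[:2],4),"x48:",np.round(wx[2:],4),"centre tool",q.mean(0).round(4),"world",Q.mean(0).round(4)[:2],"lipw",(lip[1:3,1]-lip[[0,3],1]).round(4),
      "dir L,R",[np.degrees(np.arctan2(q[i,1]-q[j,1],q[i,0]-q[j,0])).round(2) for i,j in((0,3),(1,2))])
    print("   in top view: lip corners",[proj(c,ray(w,p,z)).round(1).tolist() for p in [(312.4,66),(338,66),(335.5,133.2),(312.4,133.2)]])
for zt in (.0345,):
    P=tl([ray(w,p,T[2]+zt) for p in [(246.4,262.5),(313,262.5),(311,364.7),(249,364.7)]])
    print("pack top in tool",P.round(4).tolist(),P.mean(0).round(4))
E
python3 m2.py
```

```text
0.076 y40: [0.041 0.042] x48: [0.0495 0.0495] centre tool [0.0788 0.0023 0.1341] world [ 0.4697 -0.1739] lipw [0.0194 0.0185] dir L,R [np.float64(-0.25), np.float64(-1.41)]
   in top view: lip corners [[335.0, 237.0], [327.2, 233.8], [334.8, 214.1], [342.2, 217.1]]
0.08 y40: [0.0404 0.0414] x48: [0.0488 0.0488] centre tool [0.0788 0.0023 0.1301] world [ 0.4697 -0.1739] lipw [0.0191 0.0182] dir L,R [np.float64(-0.25), np.float64(-1.41)]
   in top view: lip corners [[335.5, 236.8], [327.8, 233.6], [335.3, 214.2], [342.6, 217.1]]
0.084 y40: [0.0398 0.0408] x48: [0.048  0.0481] centre tool [0.0787 0.0022 0.1261] world [ 0.4698 -0.174 ] lipw [0.0188 0.018 ] dir L,R [np.float64(-0.25), np.float64(-1.41)]
   in top view: lip corners [[335.9, 236.5], [328.3, 233.4], [335.7, 214.2], [342.9, 217.1]]
0.088 y40: [0.0392 0.0402] x48: [0.0473 0.0473] centre tool [0.0786 0.0022 0.1221] world [ 0.4698 -0.1741] lipw [0.0186 0.0177] dir L,R [np.float64(-0.25), np.float64(-1.41)]
   in top view: lip corners [[336.3, 236.3], [328.8, 233.2], [336.1, 214.2], [343.3, 217.0]]
0.092 y40: [0.0386 0.0396] x48: [0.0466 0.0466] centre tool [0.0786 0.0021 0.1181] world [ 0.4699 -0.1741] lipw [0.0183 0.0174] dir L,R [np.float64(-0.25), np.float64(-1.41)]
   in top view: lip corners [[336.8, 236.1], [329.3, 233.1], [336.6, 214.2], [343.7, 217.0]]
pack top in tool [[0.0223, -0.0132, -0.0345], [0.0223, 0.0101, -0.0345], [-0.021, 0.0104, -0.0345], [-0.021, -0.0135, -0.0345]] [ 0.0006 -0.0015 -0.0345]
```

Mouth height is about 0.086 m, where the 40 x 48 mm size check holds. The pack needs a tool shift of x +78 mm, y −2 mm, plus a small turn of −0.5°. I'll move above the mouth.

>>> {"op": "step_arm", "data": {
  "series": [
    {"x": 0.07,"y": -0.004,"z": 0.0,"ax": 0.0,"ay": 0.0,"az": -0.017,"grip": 0.6},
    {"x": 0.13,"y": -0.004,"z": 0.0,"ax": 0.0,"ay": 0.0,"az": -0.017,"grip": 0.6},
    {"x": 0.156,"y": -0.004,"z": 0.03,"ax": 0.0,"ay": 0.0,"az": -0.017,"grip": 0.6},
    {"x": 0.156,"y": -0.004,"z": 0.07,"ax": 0.0,"ay": 0.0,"az": -0.017,"grip": 0.6},
    {"x": 0.156,"y": -0.004,"z": 0.09,"ax": 0.0,"ay": 0.0,"az": -0.017,"grip": 0.6},
    {"x": 0.156,"y": -0.004,"z": 0.09,"ax": 0.0,"ay": 0.0,"az": -0.017,"grip": 0.6},
    {"x": 0.156,"y": -0.004,"z": 0.09,"ax": 0.0,"ay": 0.0,"az": -0.017,"grip": 0.6},
    {"x": 0.156,"y": -0.004,"z": 0.09,"ax": 0.0,"ay": 0.0,"az": -0.017,"grip": 0.6}
  ]
}}

```text
time: 9.75
tool_pos: [0.4703, -0.1784, 0.1665]
tcp_rot: [0.548, 3.092, -0.001]
wrist_force: [-0.5, -0.8, -2.9]
width: 0.302
grip_force: 33.0
```

```bash
python3 - <<'E'
from h import *
from workcell import bot,imaging
w=imaging.read_camera("wrist");pickle.dump(w,open("w7.pkl","wb"))
S=[]
for _ in range(4):
    s=bot.read_state();S.append(s["tool_pos"]);imaging.read_camera("wrist")
R=Ro.from_rotvec(s["tcp_rot"]).as_matrix();print(s["time"],np.array(S).round(4).tolist(),s["wrist_force"],s["width"],R.round(4))
# pack edges vs lip in this view
for z in (.084,.088):
  D=np.array([.4698,-.174]);xd=np.array([.938,-.346]);yd=-np.array([xd[1],-xd[0]])
  print("mouth -x edge corners expected",[proj(w,[*(D+a*xd+b*yd),z]).round(1).tolist() for a,b in((-.024,-.02),(-.024,.02),(-.024,.036),(.024,.036))])
hs=cv2.cvtColor(w["img"],cv2.COLOR_RGB2HSV)
m=cv2.inRange(hs,(5,90,80),(18,255,255))
for b in blobs(m,40): print(b[0],b[1].round(1),np.round(cv2.boxPoints(b[2]),1).tolist())
E
```

```text
9.95 [[0.4703, -0.1785, 0.1665], [0.4702, -0.1785, 0.1665], [0.4701, -0.1786, 0.1663], [0.4699, -0.1785, 0.1661]] [-0.52631745  0.09956584 -3.29436857] 0.3036103545945003 [[-9.390e-01  3.439e-01  1.000e-03]
 [ 3.439e-01  9.390e-01 -4.000e-04]
 [-1.100e-03 -0.000e+00 -1.000e+00]]
mouth -x edge corners expected [[258.7, 181.2], [317.7, 181.4], [341.2, 181.5], [337.6, 246.8]]
mouth -x edge corners expected [[258.3, 182.5], [318.3, 182.7], [342.3, 182.7], [338.5, 249.1]]
2230 [ 22.3 205.6] [[-0.0, 178.0], [49.0, 178.0], [49.0, 231.0], [0.0, 231.0]]
1936 [328.4 217.3] [[305.20001220703125, 252.39999389648438], [310.29998779296875, 180.60000610351562], [345.6000061035156, 183.10000610351562], [340.5, 254.89999389648438]]
172 [314.  306.6] [[311.5, 330.0], [313.1000061035156, 279.0], [316.6000061035156, 279.1000061035156], [315.0, 330.1000061035156]]
```

```bash
python3 - <<'E'
from h import *
w=pickle.load(open("w7.pkl","rb"))
hs=cv2.cvtColor(w["img"],cv2.COLOR_RGB2HSV);m=cv2.inRange(hs,(5,90,80),(18,255,255))
for r in range(178,255,6):
    k=np.where(m[r,290:360])[0]; print(r,(k.min()+290,k.max()+290,len(k)) if len(k) else None,end=" ")
print()
g=cv2.cvtColor(w["img"],cv2.COLOR_RGB2GRAY).astype(int)
for r in (186,192,198,206,215,230): print(r,g[r,225:350:2].tolist())
for q in (265,280,300): print("col",q,g[140:260:2,q].tolist())
E
```

```text
178 None 184 (np.int64(300), np.int64(344), 30) 190 (np.int64(316), np.int64(344), 29) 196 (np.int64(316), np.int64(344), 29) 202 (np.int64(317), np.int64(344), 28) 208 (np.int64(319), np.int64(343), 25) 214 (np.int64(319), np.int64(343), 25) 220 (np.int64(319), np.int64(342), 24) 226 (np.int64(319), np.int64(342), 24) 232 (np.int64(308), np.int64(342), 32) 238 (np.int64(309), np.int64(341), 33) 244 (np.int64(310), np.int64(341), 32) 250 (np.int64(312), np.int64(321), 10) 
186 [150, 151, 150, 151, 104, 89, 91, 98, 158, 163, 161, 161, 162, 162, 162, 162, 160, 74, 46, 68, 51, 19, 21, 20, 60, 122, 118, 117, 119, 117, 116, 117, 117, 118, 117, 114, 114, 114, 34, 22, 25, 21, 76, 52, 143, 85, 74, 157, 162, 162, 162, 162, 162, 160, 160, 160, 161, 161, 160, 158, 200, 222, 146]
192 [151, 150, 151, 153, 111, 88, 89, 111, 161, 158, 161, 160, 161, 160, 160, 162, 158, 74, 51, 61, 53, 21, 22, 21, 60, 122, 118, 118, 120, 118, 116, 119, 118, 119, 118, 115, 115, 113, 29, 20, 28, 27, 72, 55, 84, 81, 83, 160, 161, 161, 162, 161, 161, 160, 160, 160, 160, 159, 161, 158, 152, 145, 140]
198 [151, 151, 150, 
[... 1160 characters left out ...]
4, 163, 164, 158, 56, 51, 52, 55, 53, 52, 20, 15, 14, 14, 13, 14, 13, 14, 11, 11, 10, 11, 16, 15, 15, 15, 12, 10, 15, 12, 20, 15, 14, 9, 14, 16, 15, 9, 14, 12, 9, 15]
col 280 [225, 225, 225, 223, 166, 100, 56, 59, 58, 59, 59, 54, 88, 166, 165, 164, 163, 163, 162, 163, 162, 159, 120, 118, 119, 119, 119, 103, 21, 15, 17, 11, 15, 12, 13, 13, 12, 18, 13, 14, 15, 12, 14, 17, 15, 14, 15, 11, 11, 16, 16, 12, 14, 12, 11, 11, 10, 15, 16, 13]
col 300 [224, 224, 225, 223, 168, 147, 67, 58, 60, 59, 58, 58, 90, 164, 162, 162, 161, 162, 160, 161, 160, 157, 78, 74, 75, 76, 73, 58, 15, 13, 12, 13, 16, 15, 15, 17, 17, 15, 11, 15, 11, 16, 15, 10, 16, 12, 14, 15, 13, 16, 13, 12, 17, 16, 13, 15, 16, 14, 13, 17]
```

```bash
python3 - <<'E'
from h import *
w=pickle.load(open("w7.pkl","rb"));print(w["cx"],w["cy"])
R=np.array([[-.939,.3439,.001],[.3439,.939,-.0004],[-.0011,0,-1]]);T=np.array([.4702,-.1785,.1665])
tl=lambda X:(np.asarray(X)-T)@R
for z in (.084,.086,.088):
    a=tl([ray(w,p,z) for p in((258.5,190),(318.3,190))]);b=tl(ray(w,(288,183.2),z))
    print("mouth y",a[:,1].round(4),a[:,1].mean().round(4),"-x wall tool x",b[0].round(4),"centre x",(b[0]-.024).round(4))
# foot: -x face lies at tool x ~ xf; intersect rays with plane tool x = xf
def rx(uv,xf):
    C=-w["R"].T@w["t"];d=w["R"].T@np.array([(uv[0]-w["cx"])/w["fx"],(uv[1]-w["cy"])/w["fy"],1]);c=tl(C);d=d@R;return c+d*(xf-c[0])/d[0]
for xf in (.0215,.0226,.024):
    print(xf,"bottom z",(T[2]-rx((280,195.7),xf)[2]).round(4),"foot row206",[rx((u,206),xf).round(4).tolist() for u in(257.5,317)],"row215",[rx((u,215),xf).round(4).tolist() for u in(255.3,318.7)])
E
```

```text
281.6002537342542 208.73145459921088
mouth y [-0.0161  0.0248] 0.0043 -x wall tool x 0.0247 centre x 0.0007
mouth y [-0.016   0.0245] 0.0043 -x wall tool x 0.0251 centre x 0.0011
mouth y [-0.0158  0.0243] 0.0043 -x wall tool x 0.0256 centre x 0.0016
0.0215 bottom z 0.1054 foot row206 [[0.0215, -0.0137, 0.0384], [0.0215, 0.0194, 0.0385]] row215 [[0.0215, -0.0137, 0.0221], [0.0215, 0.0187, 0.0222]]
0.0226 bottom z 0.1096 foot row206 [[0.0226, -0.0134, 0.0347], [0.0226, 0.019, 0.0347]] row215 [[0.0226, -0.0134, 0.0187], [0.0226, 0.0183, 0.0188]]
0.024 bottom z 0.115 foot row206 [[0.024, -0.0131, 0.0299], [0.024, 0.0185, 0.03]] row215 [[0.024, -0.013, 0.0144], [0.024, 0.0178, 0.0144]]
```

>>> {"op": "step_arm", "data": {
  "series": [
    {"x": 0.002,"y": 0.001,"z": 0.004,"ax": 0.0,"ay": 0.0,"az": 0.0,"grip": 0.6},
    {"x": 0.002,"y": 0.001,"z": 0.008,"ax": 0.0,"ay": 0.0,"az": 0.0,"grip": 0.6},
    {"x": 0.002,"y": 0.001,"z": 0.01,"ax": 0.0,"ay": 0.0,"az": 0.0,"grip": 0.6},
    {"x": 0.002,"y": 0.001,"z": 0.013,"ax": 0.0,"ay": 0.0,"az": 0.0,"grip": 0.6},
    {"x": 0.002,"y": 0.001,"z": 0.016,"ax": 0.0,"ay": 0.0,"az": 0.0,"grip": 0.6},
    {"x": 0.002,"y": 0.001,"z": 0.019,"ax": 0.0,"ay": 0.0,"az": 0.0,"grip": 0.6},
    {"x": 0.002,"y": 0.001,"z": 0.022,"ax": 0.0,"ay": 0.0,"az": 0.0,"grip": 0.6},
    {"x": 0.002,"y": 0.001,"z": 0.025,"ax": 0.0,"ay": 0.0,"az": 0.0,"grip": 0.6},
    {"x": 0.002,"y": 0.001,"z": 0.028,"ax": 0.0,"ay": 0.0,"az": 0.0,"grip": 0.6},
    {"x": 0.002,"y": 0.001,"z": 0.031,"ax": 0.0,"ay": 0.0,"az": 0.0,"grip": 0.6},
    {"x": 0.002,"y": 0.001,"z": 0.034,"ax": 0.0,"ay": 0.0,"az": 0.0,"grip": 0.6},
    {"x": 0.002,"y": 0.001,"z": 0.036,"ax": 0.0,"ay": 0.0,"az": 0.0,"grip": 0.6}
  ]
}}

```text
time: 11.2
tool_pos: [0.4685, -0.1774, 0.1473]
tcp_rot: [-0.549, -3.093, -0.0]
wrist_force: [-0.4, 0.6, -3.0]
width: 0.302
grip_force: 33.0
```

>>> {"op": "step_arm", "data": {
  "series": [
    {"x": 0.0,"y": 0.0,"z": 0.006,"ax": 0.0,"ay": 0.0,"az": 0.0,"grip": 0.6},
    {"x": 0.0,"y": 0.0,"z": 0.012,"ax": 0.0,"ay": 0.0,"az": 0.0,"grip": 0.6},
    {"x": 0.0,"y": 0.0,"z": 0.018,"ax": 0.0,"ay": 0.0,"az": 0.0,"grip": 0.6},
    {"x": 0.0,"y": 0.0,"z": 0.024,"ax": 0.0,"ay": 0.0,"az": 0.0,"grip": 0.6},
    {"x": 0.0,"y": 0.0,"z": 0.03,"ax": 0.0,"ay": 0.0,"az": 0.0,"grip": 0.6},
    {"x": 0.0,"y": 0.0,"z": 0.036,"ax": 0.0,"ay": 0.0,"az": 0.0,"grip": 0.6}
  ]
}}

```text
time: 11.8
tool_pos: [0.4685, -0.1774, 0.1291]
tcp_rot: [-0.548, -3.093, -0.0]
wrist_force: [-0.0, -0.9, -4.0]
width: 0.304
grip_force: 33.0
```

>>> {"op": "step_arm", "data": {
  "series": [
    {"x": 0.0,"y": 0.0,"z": 0.006,"ax": 0.0,"ay": 0.0,"az": 0.0,"grip": 0.6},
    {"x": 0.0,"y": 0.0,"z": 0.012,"ax": 0.0,"ay": 0.0,"az": 0.0,"grip": 0.6},
    {"x": 0.0,"y": 0.0,"z": 0.018,"ax": 0.0,"ay": 0.0,"az": 0.0,"grip": 0.6},
    {"x": 0.0,"y": 0.0,"z": 0.024,"ax": 0.0,"ay": 0.0,"az": 0.0,"grip": 0.6},
    {"x": 0.0,"y": 0.0,"z": 0.03,"ax": 0.0,"ay": 0.0,"az": 0.0,"grip": 0.6},
    {"x": 0.0,"y": 0.0,"z": 0.036,"ax": 0.0,"ay": 0.0,"az": 0.0,"grip": 0.6}
  ]
}}

```text
time: 12.4
tool_pos: [0.4685, -0.1775, 0.1112]
tcp_rot: [0.549, 3.093, -0.0]
wrist_force: [0.3, -0.1, -3.0]
width: 0.3
grip_force: 33.0
```

>>> {"op": "step_arm", "data": {
  "series": [
    {"x": 0.0,"y": 0.0,"z": 0.0016,"ax": 0.0,"ay": 0.0,"az": 0.0,"grip": 0.6},
    {"x": 0.0,"y": 0.0,"z": 0.0032,"ax": 0.0,"ay": 0.0,"az": 0.0,"grip": 0.6},
    {"x": 0.0,"y": 0.0,"z": 0.0048,"ax": 0.0,"ay": 0.0,"az": 0.0,"grip": 0.6},
    {"x": 0.0,"y": 0.0,"z": 0.0064,"ax": 0.0,"ay": 0.0,"az": 0.0,"grip": 0.6},
    {"x": 0.0,"y": 0.0,"z": 0.008,"ax": 0.0,"ay": 0.0,"az": 0.0,"grip": 0.6},
    {"x": 0.0,"y": 0.0,"z": 0.0096,"ax": 0.0,"ay": 0.0,"az": 0.0,"grip": 0.6},
    {"x": 0.0,"y": 0.0,"z": 0.0112,"ax": 0.0,"ay": 0.0,"az": 0.0,"grip": 0.6},
    {"x": 0.0,"y": 0.0,"z": 0.0128,"ax": 0.0,"ay": 0.0,"az": 0.0,"grip": 0.6},
    {"x": 0.0,"y": 0.0,"z": 0.0144,"ax": 0.0,"ay": 0.0,"az": 0.0,"grip": 0.6},
    {"x": 0.0,"y": 0.0,"z": 0.016,"ax": 0.0,"ay": 0.0,"az": 0.0,"grip": 0.6}
  ]
}}

```text
time: 13.4
tool_pos: [0.4686, -0.1775, 0.1034]
tcp_rot: [0.549, 3.093, -0.0]
wrist_force: [-0.5, 0.0, -2.4]
width: 0.307
grip_force: 33.3
```

>>> {"op": "step_arm", "data": {
  "series": [
    {"x": 0.0,"y": 0.0,"z": 0.0016,"ax": 0.0,"ay": 0.0,"az": 0.0,"grip": 0.6},
    {"x": 0.0,"y": 0.0,"z": 0.0032,"ax": 0.0,"ay": 0.0,"az": 0.0,"grip": 0.6},
    {"x": 0.0,"y": 0.0,"z": 0.0048,"ax": 0.0,"ay": 0.0,"az": 0.0,"grip": 0.6},
    {"x": 0.0,"y": 0.0,"z": 0.0064,"ax": 0.0,"ay": 0.0,"az": 0.0,"grip": 0.6},
    {"x": 0.0,"y": 0.0,"z": 0.008,"ax": 0.0,"ay": 0.0,"az": 0.0,"grip": 0.6},
    {"x": 0.0,"y": 0.0,"z": 0.0096,"ax": 0.0,"ay": 0.0,"az": 0.0,"grip": 0.6}
  ]
}}

```text
time: 14.0
tool_pos: [0.4687, -0.1775, 0.0988]
tcp_rot: [0.548, 3.093, -0.0]
wrist_force: [-1.1, -0.0, 0.8]
width: 0.304
grip_force: 33.6
```

>>> {"op": "step_arm", "data": {
  "series": [
    {"x": 0.0,"y": 0.0,"z": 0.0014,"ax": 0.0,"ay": 0.0,"az": 0.0,"grip": 0.6},
    {"x": 0.0,"y": 0.0,"z": 0.0028,"ax": 0.0,"ay": 0.0,"az": 0.0,"grip": 0.6},
    {"x": 0.0,"y": 0.0,"z": 0.004,"ax": 0.0,"ay": 0.0,"az": 0.0,"grip": 0.6},
    {"x": 0.0,"y": 0.0,"z": 0.004,"ax": 0.0,"ay": 0.0,"az": 0.0,"grip": 0.6}
  ]
}}

```text
time: 14.4
tool_pos: [0.4686, -0.1775, 0.0967]
tcp_rot: [0.548, 3.093, -0.0]
wrist_force: [-1.8, -0.6, 1.7]
width: 0.308
grip_force: 33.8
```

>>> {"op": "step_arm", "data": {
  "series": [
    {"x": 0.0,"y": 0.0,"z": 0.0014,"ax": 0.0,"ay": 0.0,"az": 0.0,"grip": 0.6},
    {"x": 0.0,"y": 0.0,"z": 0.0028,"ax": 0.0,"ay": 0.0,"az": 0.0,"grip": 0.6},
    {"x": 0.0,"y": 0.0,"z": 0.004,"ax": 0.0,"ay": 0.0,"az": 0.0,"grip": 0.6},
    {"x": 0.0,"y": 0.0,"z": 0.004,"ax": 0.0,"ay": 0.0,"az": 0.0,"grip": 0.6}
  ]
}}

```text
time: 14.8
tool_pos: [0.4688, -0.1776, 0.0952]
tcp_rot: [0.548, 3.093, -0.0]
wrist_force: [-1.1, 0.4, 5.2]
width: 0.305
grip_force: 34.5
```

>>> {"op": "step_arm", "data": {
  "series": [
    {"x": 0.0,"y": 0.0,"z": 0.001,"ax": 0.0,"ay": 0.0,"az": 0.0,"grip": 0.6},
    {"x": 0.0,"y": 0.0,"z": 0.0018,"ax": 0.0,"ay": 0.0,"az": 0.0,"grip": 0.6},
    {"x": 0.0,"y": 0.0,"z": 0.0018,"ax": 0.0,"ay": 0.0,"az": 0.0,"grip": 0.6},
    {"x": 0.0,"y": 0.0,"z": 0.0018,"ax": 0.0,"ay": 0.0,"az": 0.0,"grip": 0.6}
  ]
}}

```text
time: 15.2
tool_pos: [0.469, -0.1777, 0.0948]
tcp_rot: [0.548, 3.093, -0.0]
wrist_force: [-2.3, 0.5, 7.4]
width: 0.305
grip_force: 35.0
```

>>> {"op": "step_arm", "data": {
  "series": [
    {"x": 0.0,"y": 0.0,"z": 0.001,"ax": 0.0,"ay": 0.0,"az": 0.0,"grip": 0.6},
    {"x": 0.0,"y": 0.0,"z": 0.0018,"ax": 0.0,"ay": 0.0,"az": 0.0,"grip": 0.6},
    {"x": 0.0,"y": 0.0,"z": 0.0018,"ax": 0.0,"ay": 0.0,"az": 0.0,"grip": 0.6},
    {"x": 0.0,"y": 0.0,"z": 0.0018,"ax": 0.0,"ay": 0.0,"az": 0.0,"grip": 0.6}
  ]
}}

```text
time: 15.6
tool_pos: [0.4691, -0.1778, 0.0943]
tcp_rot: [0.548, 3.092, -0.001]
wrist_force: [-3.9, -0.0, 10.3]
width: 0.304
grip_force: 35.5
```

Reading +10 N with about 3 N of pack weight means roughly 13 N on the bottom, about 1.3 mm into the pad. I'll open slowly, moving sideways so the back finger stays put and the tab follows its finger out.

>>> {"op": "step_arm", "data": {
  "series": [
    {"x": 0.0,"y": 0.0,"z": 0.0,"ax": 0.0,"ay": 0.0,"az": 0.0,"grip": 0.4},
    {"x": 0.0,"y": 0.0,"z": 0.0,"ax": 0.0,"ay": 0.0,"az": 0.0,"grip": 0.34},
    {"x": 0.0,"y": 0.0,"z": 0.0,"ax": 0.0,"ay": 0.0,"az": 0.0,"grip": 0.32},
    {"x": 0.0,"y": 0.001,"z": 0.0004,"ax": 0.0,"ay": 0.0,"az": 0.0,"grip": 0.3},
    {"x": 0.0,"y": 0.002,"z": 0.0006,"ax": 0.0,"ay": 0.0,"az": 0.0,"grip": 0.27},
    {"x": 0.0,"y": 0.003,"z": 0.001,"ax": 0.0,"ay": 0.0,"az": 0.0,"grip": 0.24},
    {"x": 0.0,"y": 0.004,"z": 0.0012,"ax": 0.0,"ay": 0.0,"az": 0.0,"grip": 0.21},
    {"x": 0.0,"y": 0.005,"z": 0.0014,"ax": 0.0,"ay": 0.0,"az": 0.0,"grip": 0.18},
    {"x": 0.0,"y": 0.006,"z": 0.0016,"ax": 0.0,"ay": 0.0,"az": 0.0,"grip": 0.15},
    {"x": 0.0,"y": 0.006,"z": 0.0016,"ax": 0.0,"ay": 0.0,"az": 0.0,"grip": 0.12}
  ]
}}

```text
time: 16.6
tool_pos: [0.4691, -0.1746, 0.0914]
tcp_rot: [-0.548, -3.092, 0.0]
wrist_force: [0.9, -0.6, -1.1]
width: 0.436
grip_force: 0.0
```

>>> {"op": "step_arm", "data": {
  "series": [
    {"x": 0.0,"y": 0.0,"z": 0.0,"ax": 0.0,"ay": 0.0,"az": 0.0,"grip": 0.05},
    {"x": 0.0,"y": -0.003,"z": 0.0,"ax": 0.0,"ay": 0.0,"az": 0.0,"grip": -0.05},
    {"x": 0.0,"y": -0.006,"z": 0.0,"ax": 0.0,"ay": 0.0,"az": 0.0,"grip": -0.15},
    {"x": 0.0,"y": -0.006,"z": 0.0,"ax": 0.0,"ay": 0.0,"az": 0.0,"grip": -0.3},
    {"x": 0.0,"y": -0.006,"z": -0.01,"ax": 0.0,"ay": 0.0,"az": 0.0,"grip": -0.4},
    {"x": 0.0,"y": -0.006,"z": -0.04,"ax": 0.0,"ay": 0.0,"az": 0.0,"grip": -0.4},
    {"x": 0.0,"y": -0.006,"z": -0.1,"ax": 0.0,"ay": 0.0,"az": 0.0,"grip": -0.4},
    {"x": 0.0,"y": -0.006,"z": -0.18,"ax": 0.0,"ay": 0.0,"az": 0.0,"grip": -0.4},
    {"x": 0.0,"y": -0.006,"z": -0.24,"ax": 0.0,"ay": 0.0,"az": 0.0,"grip": -0.4},
    {"x": 0.0,"y": -0.006,"z": -0.26,"ax": 0.0,"ay": 0.0,"az": 0.0,"grip": -0.4},
    {"x": 0.0,"y": -0.006,"z": -0.26,"ax": 0.0,"ay": 0.0,"az": 0.0,"grip": -0.4},
    {"x": 0.0,"y": -0.006,"z": -0.26,"ax": 0.0,"ay": 0.0,"az": 0.0,"grip": -0.4}
  ]
}}

```text
time: 17.8
tool_pos: [0.4678, -0.1771, 0.2208]
tcp_rot: [-0.548, -3.092, -0.001]
wrist_force: [-0.1, 0.1, -0.1]
width: 0.703
grip_force: 0.0
```

```bash
python3 - <<'E'
from h import *
from workcell import bot,imaging
w=imaging.read_camera("wrist");pickle.dump(w,open("w8.pkl","wb"))
c=imaging.read_camera("top");pickle.dump(c,open("top2.pkl","wb"));d=imaging.read_camera("scene");pickle.dump(d,open("scene2.pkl","wb"))
s=bot.read_state();print(s["time"],s["tool_pos"],s["wrist_force"],s["width"])
D=np.array([.4698,-.174]);a=np.radians(-20.1);xd=np.array([np.cos(a),np.sin(a)]);yd=np.array([-xd[1],xd[0]])
for zt in (.126,.128,.131):
    print("expect body top corners",zt,[proj(w,[*(D+p*xd+q*yd),zt]).round(1).tolist() for p,q in((-.022,-.018),(-.022,.0065),(.022,.0065),(.022,-.018))])
    print("  tab top",[proj(w,[*(D+p*xd+q*yd),zt-.005]).round(1).tolist() for p,q in((-.01,.0135),(-.01,.0175),(.01,.0175),(.01,.0135))])
g=cv2.cvtColor(w["img"],cv2.COLOR_RGB2GRAY).astype(int)
for r in (205,215,225): print(r,g[r,255:345].tolist())
for q in (275,285): print("col",q,g[160:250,q].tolist())
hs=cv2.cvtColor(w["img"],cv2.COLOR_RGB2HSV)
print("orange cols (H,V)",[(x,int(hs[215,x,0]),int(hs[215,x,2])) for x in range(295,340,2)])
E
```

```text
17.95 [ 0.46728443 -0.17691736  0.21977765] [-0.77180724  0.04717868  0.11403707] 0.7015718558868441
expect body top corners 0.126 [[262.2, 184.6], [296.3, 184.6], [295.6, 241.6], [263.2, 241.6]]
  tab top [[305.3, 199.0], [310.7, 199.0], [310.0, 224.4], [304.8, 224.4]]
expect body top corners 0.128 [[262.0, 185.2], [296.5, 185.2], [295.7, 242.6], [263.1, 242.6]]
  tab top [[305.5, 199.7], [310.9, 199.7], [310.3, 225.3], [305.0, 225.3]]
expect body top corners 0.131 [[261.8, 186.2], [296.6, 186.2], [295.9, 244.2], [262.8, 244.2]]
  tab top [[305.8, 200.7], [311.3, 200.7], [310.6, 226.6], [305.2, 226.6]]
205 [80, 80, 80, 80, 81, 80, 68, 39, 21, 19, 20, 33, 63, 77, 79, 80, 80, 78, 79, 79, 80, 78, 78, 79, 78, 78, 79, 79, 78, 77, 78, 78, 78, 77, 66, 35, 22, 19, 20, 22, 18, 15, 18, 15, 19, 38, 51, 53, 51, 57, 73, 81, 85, 84, 83, 82, 84, 82, 82, 82, 84, 83, 81, 84, 83, 84, 84, 82, 83, 82, 82, 82, 82, 82, 82, 85, 106, 125, 129, 128, 127, 127, 128, 128, 127, 128, 127, 116, 93, 83]
215 [81, 79, 80, 79, 81, 82, 77, 47, 21, 22, 19, 28, 54, 75, 81, 79, 78, 79, 79, 78, 77, 79, 79, 80, 77, 77, 78,
[... 1091 characters left out ...]
45, 114, 59, 17, 10, 11, 14, 13, 14, 9, 14, 11, 10, 7, 9, 13, 15, 19, 23, 20, 20, 19, 43, 70, 79, 79, 78, 80, 78, 79, 78, 78, 77, 77, 78, 78, 77, 79, 78, 78, 78, 77, 76, 79, 76, 77, 76, 76, 78, 76, 77, 77, 76, 76, 78, 77, 77, 77, 78, 78, 77, 77, 77, 75, 77, 77, 75, 78, 78, 74, 51, 28, 17, 24, 67, 118, 132, 131, 116]
orange cols (H,V) [(295, 150, 32), (297, 165, 48), (299, 30, 45), (301, 0, 49), (303, 11, 79), (305, 11, 122), (307, 11, 127), (309, 11, 127), (311, 12, 127), (313, 11, 126), (315, 11, 126), (317, 12, 127), (319, 11, 125), (321, 12, 125), (323, 12, 125), (325, 11, 126), (327, 11, 126), (329, 11, 126), (331, 14, 127), (333, 30, 129), (335, 30, 128), (337, 30, 128), (339, 30, 128)]
```

```bash
python3 - <<'E'
from h import *
def lab(f,cols,r0,r1,thr):
    w=pickle.load(open(f,"rb"));g=cv2.cvtColor(w["img"],cv2.COLOR_RGB2GRAY).astype(float);o=[]
    for q in cols:
        l=g[r0:r1,q];t=(l[(r1-r0)//2]+l.min())/2 if thr is None else thr
        k=(r1-r0)//2;a=k
        while l[a]>t:a-=1
        b=k
        while l[b]>t:b+=1
        o.append((r0+a+(t-l[a])/(l[a+1]-l[a]),r0+b-1+(l[b-1]-t)/(l[b-1]-l[b])))
    return w,np.mean(o,0)
def L(w,uv,z): return np.linalg.norm(ray(w,(282,uv[0]),z)-ray(w,(282,uv[1]),z))
ref=[]
for f,c,r in(("w1.pkl",range(284,298),(172,240)),("w3.pkl",range(260,285),(245,360)),("w4.pkl",range(265,290),(260,372))):
    try:
        w,e=lab(f,c,*r,None);ref.append(L(w,e,.116));print(f,e,ref[-1])
    except Exception as x: print(f,x)
w,e=lab("w8.pkl",range(272,287),186,246,None);print("w8",e,[(z,round(L(w,e,z),5)) for z in(.124,.127,.130,.133,.136)])
E
```

```text
w1.pkl [180.2521814  226.91186966] 0.03847625697399687
w3.pkl [264.18722412 345.50774663] 0.03668682246072943
w4.pkl [273.42797777 359.45722991] 0.03665184561626801
w8 [192.85460087 241.34311264] [(0.124, np.float64(0.03801)), (0.127, np.float64(0.03753)), (0.13, np.float64(0.03706)), (0.133, np.float64(0.03658)), (0.136, np.float64(0.0361))]
```

The pack's top is at 0.1324 m (about 0.132 expected when latched, 0.135 if loose). The tab is fully out, which it could not be in the lip zone. The gripper is clear of everything, so I'll hand in.

```bash
python3 -c "
from workcell import bot
print(bot.finish_job())"
```

```text
the job is handed in; nothing more can be done
None
```

I moved the pack from the instrument to the dock, pressed it onto the bottom pad with about 13 N, and handed the job in at about 18 s; the camera measurements indicate it is latched (tab fully out, pack at latched height), though I did not tug it to check.

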